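Clear the bin lid and hold it open at the mark

ROBOT

A 6-joint arm with a two-finger parallel gripper is mounted at the origin on the work surface. World frame = base frame: x ahead of the robot, y to its left, z up, the work surface at z = 0. Lengths are in m, angles in rad, forces in N, time in s.
With the tool pointing down it reaches from about 0.35 to 0.725 m from the base axis. Payload 4.3 kg.
Tool frame: the origin (TCP) lies on the centre line of the jaws, within the pads' length; the fingertips stand 11 mm ahead of it and the grasp point (between the pads) lies 8 mm behind it (env.tip_extent is the distance from the TCP to the fingertips, in m); z points along the fingers, y is the line along which they close (so a half turn about z gives the same grasp; the last joint's range is limited). The gripper opens to 85 mm and grips with 20 to 120 N. Pads are 22 mm wide; open, the fingers measure 114 mm over their backs; the gripper's body (76 mm by 85 mm) begins 54 mm behind the grasp point. The pads swing forward as they close: fully open they stand 13 mm farther back than shut.
Start: joints at [1.005, 0.377, 0.081, 1.274, 0, 1.46], TCP at [0.253, 0.516, 0.242] pointing down, gripper open.
Joint ranges: [-2.72, 2.72], [-0.84, 1.66], [-1.02, 1.22], [-1.77, 2.12], [-1.37, 1.28], [-3.14, 3.14]. Speed limits (rad/s): [2.57, 2.57, 3.14, 3.14, 3.14, 3.14].

INTERFACE

Orientations are given as a unit quaternion [x, y, z, w].
In Python, from bench import env gives the robot as it stands.
- The arm moves only by the tool run_rows, called after "Request:" as name([rows], argument=value, ...), one row to a line, values as JSON. Schema: {"type":"object","properties":{"motion":{"type":"array","items":{"type":"array","items":{"type":"number"},"minItems":7,"maxItems":7},"minItems":1,"maxItems":12},"clamp_n":{"type":"number"},"only":{"type":"string"},"quiet":{"type":"boolean"},"lines":{"type":"string"}},"required":["motion"],"additionalProperties":false}. motion is a list of rows, 1 to 12 of them, each of 7 numbers: a rotation vector rx, ry, rz in units of 0.05 rad, then dx, dy, dz in units of 25 mm, then the finger opening in m; each row is the pose to reach, as a shift and turn from the pose commanded when the call began, along the tool's axes at that moment; what a row does not reach only later rows make up. A row lasts 1/8 s, in which the tool goes at most 0.0625 m and 0.188 rad, less where a joint would pass 70% of its speed; a pose out of reach is approached as far as the arm can. The fingers move at their own pace and stop on an object; clamp_n is the grip in N (left out, the last holds). Time passes only in rows, so rows that do not move let the fingers close. The tool returns the time, the measured TCP pose, the force, the opening and the grip force at its end. only (a regular expression) keeps the lines of the reply that match it, lines (a string "A,B") keeps lines A to B, and quiet returns only ok. Input that does not fit is refused with a message, and nothing moves.
- env.get_obs(): the state, without advancing time (a new reading comes with each control period).
- env.grab_frame(name): name is "side" or "top"; returns a dict with "color" (480x640x3 uint8, red, green, blue), "fx", "fy", "cx", "cy" (pixels), "eye" and "rotation" of the camera in the world. Camera axes: x right, y down, z forward; pixel columns grow to the right and rows downward; lengths in m; the calibration is good to about 2 mm. A picture is of the moment at which its call begins. There is no depth.
- env.sign_off(): hands the job in; it is judged then, once.
The state is a dict: "time": time; "joint_positions": joint angles; "joint_velocities": joint speeds; "joint_efforts": joint torques, N m; "eef_pos": TCP position; "ee_rot": TCP orientation; "contact_force": force on the tool from outside, world axes, zero at the start; "ft_torque": the same for the moment, N m; "width": finger opening in m; "finger_force": force on a finger pad.
Only numpy, scipy, OpenCV 4.12 (cv2) and the standard library are available. Lean on these libraries where they do the work, as an engineer would, in place of code of your own. Each camera call takes 0.05 s, during which the arm holds its last target. There are 200 camera calls.

TASK

Take the purple caddy off the lid of the blue bin, keeping it upright, and hang it by its handle bar across both prongs of the hook stand. Then raise the bin's lid by its handle until it lines up with the red pointer on the bin's side, and finish while still holding it there in the gripper, since it falls shut if let go. Do not shift the pointer or the other things on the table.

Things in the scene. Friction and masses are not known exactly. Their poses are not given: they have to be found in the camera images.
- bin: Fixed blue dry-goods bin, 220 mm (x) by 280 mm (y) by 80 mm high, with a flat light-grey lid (top face 89 mm above the table when shut). Origin: centre of its underside; z up, x away from the robot (turned up to 0.25 rad). The lid is hinged along the upper edge nearest the robot, parallel to y: its far edge swings up and towards the robot.
- lid (a joint): Lid opening angle in rad: 0 = shut and level, grows as the far edge rises, up to 1.3. The lid (8 mm thick, 0.35 to 0.7 kg) has a nearly free hinge: it falls shut when let go.
- lid_hinge (a point): Middle of the lid's hinge line: in the bin's frame at x -110 mm, y 0, z 81 mm. Does not move as the lid turns.
- lid_grip (a point): Middle of the lid's handle: dark steel round bar, 12 mm thick, 120 mm long, parallel to the hinge, centre 35 mm off the lid's top face, on two end posts; it can turn between the finger pads. From the hinge line it is 190 mm along the lid's x (in the lid's plane) and 43 mm along its z (out of the top). Axes turn with the lid; equal to the bin's when shut.
- pointer (a joint): Angle in rad of the red pointer on the bin's +y side, measured like the lid's angle about practically the same hinge line (0 = level, pointing away from the robot; set between 0.55 and 0.95). It marks the wanted lid angle: lined up when joint lid equals joint pointer. Stiff, stays as set.
- pointer_tip (a point): Tip of the red pointer, a red rod 10 mm thick, 100 mm long, with a 16 mm ball end, in a plane 13 mm outside the bin's +y wall; its x runs along the pointer. The tip is at most 175 mm above the table.
- caddy: Loose purple open tub (caddy), 90 mm (x) by 150 mm (y), tub 55 mm high, 0.17 to 0.35 kg, standing on the shut lid between hinge and lid handle. Origin: centre of its underside, z up. Two uprights (12 by 8 mm) at its y ends, centres 72 mm off, carry its handle bar.
- caddy_bar (a point): Middle of the caddy's handle bar: 12 mm square, along the caddy's y, 136 mm clear length, 115 mm above the caddy's underside, 54 mm of free space between rim and bar. Can be gripped here from above, closing along the caddy's x. Axes as the caddy.
- stand: Fixed steel stand: foot 150 mm square, 12 mm thick; post 18 mm thick, 190 mm high, 120 mm along x from the origin. A hook of two parallel level prongs, 8 mm thick, reaches from the post towards the robot (stand's -x). Origin on the table 30 mm short of the seat; x away from the robot (turned up to 0.35 rad), z up.
- stand_seat (a point): Middle of the caddy's bar when hung: stand frame x 30, y 0, z 170 mm (prong tops at 164). Prongs at y -36 and +36 mm from here, level from the post (x +90) to x -35, then turned up to tips at x -41, 15 mm above the prong tops. Bar lies across both; fingers fit between. Come in from the tips' side, prongs between rim and bar, then lower.
- mug: Bystander, loose: white ceramic mug, 80 mm across, 90 mm high; origin at the middle of its underside.
- jar: Bystander, loose: amber glass jar with white cap, 72 mm across, 110 mm high; origin at the middle of its underside.
- can: Bystander, loose: tin can with red label, 68 mm across, 100 mm high; origin at the middle of its underside.
- bowl: Bystander, loose: yellow plastic bowl, 130 mm across, 55 mm high; origin at the middle of its underside.
- bottle: Bystander, loose: green plastic bottle, 66 mm across, 190 mm high; origin at the middle of its underside.
- roll: Bystander, loose: upright white paper towel roll, 110 mm across, 200 mm high; origin at the middle of its underside.
- spoon: Bystander, loose: spoon lying flat; origin at the underside, it lies along its x.

How it is judged:
On the way, in this order (a step that is already met when the one before it is completed fails the run):
1. the caddy hangs by its bar on both prongs, let go and at rest (x of caddy_bar in the frame of stand_seat between -0.045 and 0.055 m and y of caddy_bar in the frame of stand_seat between -0.032 and 0.032 m and z of caddy_bar in the frame of stand_seat between -0.008 and 0.008 m and angle between caddy's own z axis and vertical below 0.25 rad and contact force between caddy and stand above 0.5 N and contact force between caddy and the fingers below 0.1 N and linear speed of caddy below 0.05 m/s), for 0.2 s.
2. the lid is held at the pointer's angle (angle between the x axis of lid_grip and the x axis of pointer_tip, either way round below 0.087 rad and velocity of joint lid between -0.1 and 0.1 rad/s and contact force between the fingers and bin above 0.8 N), for 0.2 s.
At the end, for the whole second after the job is handed in: The caddy hangs at rest by its bar across both prongs (8 mm in height, 32 mm sideways, between tips and post, tilt under 0.25 rad), untouched by the fingers; the fingers hold the lid (0.8 N or more) at rest within 0.087 rad of the red pointer (all of step 1 and all of step 2); the arm keeps its last pose, push and grip.
It fails at once if the caddy is tipped over 0.7 rad (angle between caddy's own z axis and vertical above 0.7 rad).
It fails at once if the red pointer is shifted more than 6 mm (distance of pointer_tip from where it was at the start of the episode above 0.006 m).
It fails at once if a bystander is shifted more than 30 mm (distance of any of mug, jar, can, bowl, bottle, roll, spoon from where it was at the start of the episode above 0.03 m).
It also fails if it takes over 62 s, if anything falls off the work surface, if the arm or the gripper's body presses on something with over 40 N, if the wrist force passes 120 N, or if a joint passes its speed limit or range.

## Working session

There is one attempt and no reset: what is moved stays moved. The work goes in short steps, Python scripts to look and compute and a tool call to move; the robot and the scene stay as the last step left them, time stands still between calls to the robot, and variables do not carry over. Pictures are saved under pics/ and viewed, at most 10 in all, crops included, and the job is handed in when it is done.

```bash
ls; mkdir -p pics; python3 - <<'E'
from bench import env
import cv2
o=env.get_obs();print(o)
for n in("side","top"):
    f=env.grab_frame(n);cv2.imwrite(f"pics/{n}0.png",f["color"][:,:,::-1]);print(n,{k:v for k,v in f.items() if k!="color"})
E
```

```text
bench.py
pics
{'time': 0.0, 'joint_positions': array([1.00466831e+00, 3.78099289e-01, 7.96474614e-02, 1.27439753e+00,
       2.17072188e-06, 1.46052365e+00]), 'joint_velocities': array([-0.0010165 ,  0.00020829,  0.00011786,  0.0009523 ,  0.0005851 ,
        0.00033152]), 'joint_efforts': array([ 1.64458255e-03, -4.63607311e+01,  2.69873464e+01,  2.09694629e-02,
       -1.65947536e-04, -3.13387648e-05]), 'eef_pos': array([0.2527759 , 0.51576417, 0.24134852]), 'ee_rot': array([ 2.25959160e-01,  9.74136235e-01, -9.68008335e-04, -3.41611957e-04]), 'contact_force': array([-0.03530704,  0.87553529, -0.23280044]), 'ft_torque': array([ 0.04882011, -0.00994643,  0.04118517]), 'finger_force': 0.0, 'width': 0.08536294446074856}
side {'fx': 593.2607777810937, 'fy': 593.2607777810937, 'cx': 330.3872772102085, 'cy': 235.23460356978813, 'eye': array([-0.05994406, -1.04968273,  1.03899809]), 'rotation': array([ 0.85897654, -0.23229819,  0.13045614, -0.43723913])}
top {'fx': 509.42695464555237, 'fy': 509.42695464555237, 'cx': 324.26888606296393, 'cy': 239.28722171929738, 'eye': array([0.48066168, 0.01985596, 1.54715331]), 'rotation': array([ 0.71060754, -0.70251482,  0.03333458, -0.01996653])}
```

View pics/side0.png

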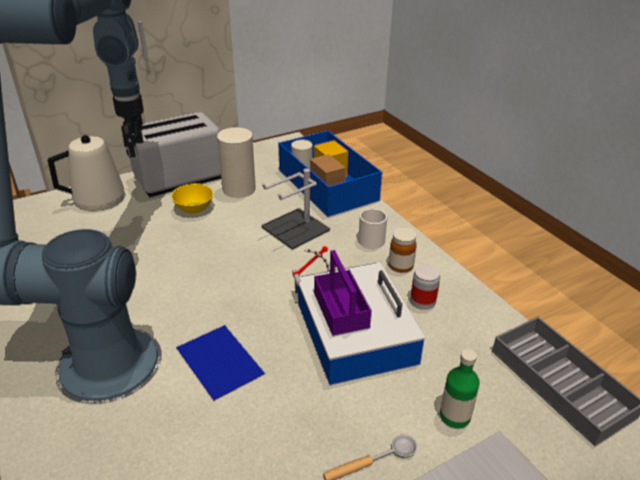

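View pics/top0.png

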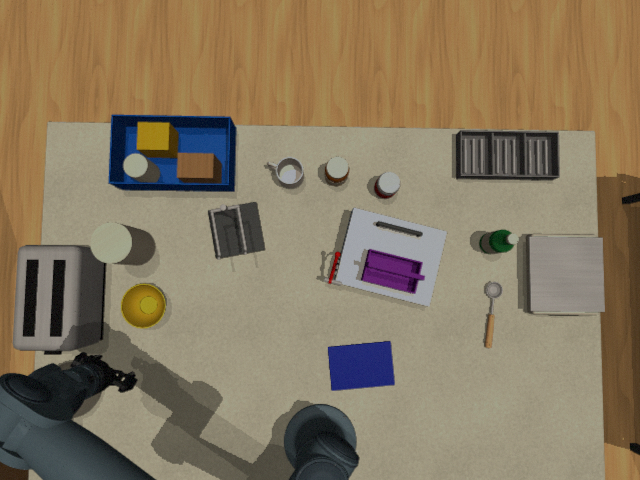

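The side view shows the bin at about (355,320), the caddy on it, the red pointer (295–325, 250–273) and the stand post at about (307,200). The top view shows the lid at (390,255), its handle at (398,228), the caddy at (392,271) and the stand at (237,230). I'll zoom in for precise pixels.

```bash
python3 - <<'E'
import cv2
a=cv2.imread("pics/top0.png")[190:320,200:460];cv2.imwrite("pics/t1.png",cv2.resize(a,(780,390),interpolation=cv2.INTER_CUBIC))
a=cv2.imread("pics/side0.png")[160:385,250:430];cv2.imwrite("pics/s1.png",cv2.resize(a,(480,600),interpolation=cv2.INTER_CUBIC))
E
```

```text
(no output)
```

View pics/t1.png

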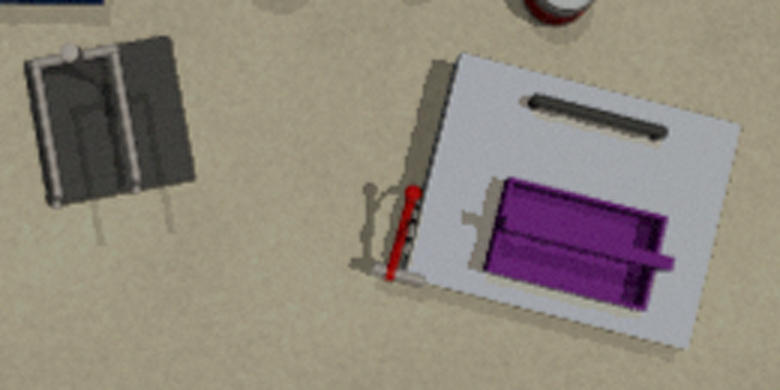

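View pics/s1.png

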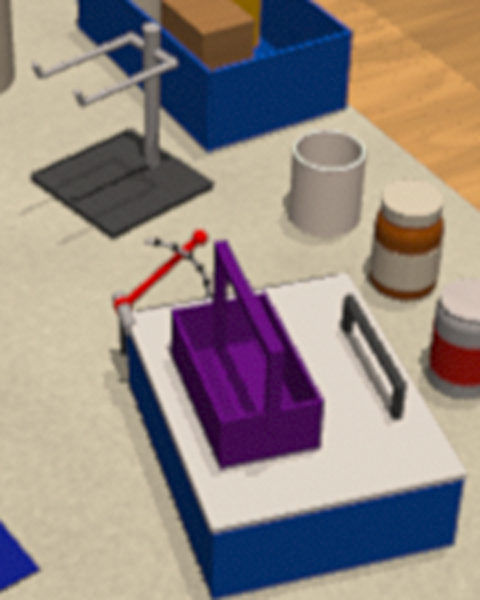

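```bash
cat > h.py <<'E'
import numpy as np
from scipy.spatial.transform import Rotation as R
from scipy.optimize import least_squares
C={"side":(593.2608,330.3873,235.2346,[-.05994406,-1.04968273,1.03899809],[0.85897654,-0.23229819,0.13045614,-0.43723913]),
"top":(509.42695,324.26889,239.28722,[0.48066168,0.01985596,1.54715331],[0.71060754,-0.70251482,0.03333458,-0.01996653])}
def proj(n,P):
    f,cx,cy,e,q=C[n];p=R.from_quat(q).inv().apply(np.atleast_2d(P)-e);return np.c_[cx+f*p[:,0]/p[:,2],cy+f*p[:,1]/p[:,2]]
def world(s,P): # s=x,y,yaw
    return R.from_euler("z",s[2]).apply(np.atleast_2d(P).astype(float))+[s[0],s[1],0]
def px(n,u): 
    u=np.array(u,float);return u/3+[200,190]-1/3 if n=="top" else u*.375+[250,160]-.3
def fit(x0,obs,extra=lambda x,P:P):
    def r(x): return np.concatenate([(proj(n,world(x,P(x) if callable(P) else P))-px(n,u)).ravel() for n,P,u in obs])
    s=least_squares(r,x0,loss="soft_l1");return s.x,r(s.x).reshape(-1,2).round(1).tolist()
E
python3 - <<'E'
from h import *
ptr=lambda x:[-.11+.1*np.cos(x[3]),.153,.081+.1*np.sin(x[3])]
T=[("top",[.11,.14,.089],(460,54)),("top",[.11,-.14,.089],(740,126)),("top",[-.11,-.14,.089],(688,349)),
("top",[.08,.06,.124],(531,101)),("top",[.08,-.06,.124],(664,132)),("top",ptr,(414,191)),("side",ptr,(200,237)),
("side",[.11,.14,.089],(350,275)),("side",[.11,-.14,.089],(465,478)),("side",[-.11,-.14,.089],(215,528)),("side",[-.11,.14,.089],(132,312)),("side",[-.11,.153,.081],(122,302))]
b,r=fit([.5,-.18,-.2,.7],T);print("bin",b,r);print("grip",world(b,[.08,0,.124]))
z=.089
T=[("top",[.045,.075,z+.055],(507,178)),("top",[.045,-.075,z+.055],(666,216)),("top",[-.045,-.075,z+.055],(645,310)),("top",[-.045,.075,z+.055],(485,270)),
("top",[0,-.076,z+.121],(673,263)),("side",[0,.076,z+.121],(221,242)),("side",[-.045,.075,z+.055],(173,318)),("side",[-.045,-.075,z+.055],(221,440)),("side",[.045,-.075,z+.055],(322,401))]
c,r=fit([.5,-.18,-.2],T);print("caddy",c,r)
T=[("top",[-.011,.036,.177],(55,202)),("top",[-.011,-.036,.177],(136,188)),("top",[.12,0,.19],(70,52)),
("side",[-.011,.036,.177],(38,70)),("side",[-.011,-.036,.177],(81,100)),("side",[.12,0,.19],(152,28)),("side",[.12,0,.012],(152,165)),("side",[.12,.036,.16],(133,38)),("side",[.12,-.036,.16],(175,62)),
("top",[.12,.036,.164],(35,65)),("top",[.12,-.036,.164],(118,48))]
s,r=fit([.5,.2,.1],T);print("stand",s,r);print("seat",world(s,[.03,0,.17]))
E
```

```text
bin [ 0.54543884 -0.19948447 -0.25034574  0.75392111] [[0.7, -1.1], [1.0, 0.0], [-0.1, -0.2], [2.7, -0.9], [-0.4, -0.2], [-0.4, 0.3], [-0.2, 0.9], [-0.8, -0.6], [0.1, -1.2], [-1.0, -0.2], [-1.7, -0.3], [0.9, 2.7]]
grip [[ 0.62294498 -0.21930358  0.124     ]]
caddy [ 0.50224206 -0.19438314 -0.23433434] [[1.0, -0.7], [0.6, -0.2], [0.2, 0.2], [0.6, 0.3], [0.1, 0.1], [-0.8, -0.5], [-1.4, -3.3], [-0.2, -6.5], [0.8, 0.2]]
stand [0.55042679 0.24176029 0.20104708] [[1.5, 0.3], [1.0, -0.1], [0.3, -0.5], [-0.8, -1.9], [-1.0, -2.9], [0.1, -0.3], [0.2, -0.8], [-0.7, 0.3], [-0.4, 0.8], [0.6, -1.1], [-0.9, -0.3]]
seat [[0.57982253 0.24775116 0.17      ]]
```

The fits agree to about 1 px. They give the caddy at (0.502, −0.194) with yaw −0.23, the bin yaw at −0.25, the pointer at about 0.75 rad, and the seat at (0.580, 0.248) with yaw 0.20.

```bash
cat >> h.py <<'E'
def delta(pos,yaw,tilt=0): # tool y along world angle yaw; z down, tilted by tilt about the tool x axis
    from bench import env
    o=env.get_obs();R0=R.from_quat(o["ee_rot"])
    y=np.array([np.cos(yaw),np.sin(yaw),0]);z=np.array([0,0,-1.])
    Rt=R.from_matrix(np.c_[np.cross(y,z),y,z])*R.from_rotvec([tilt,0,0])
    print("t",o["time"],"pos",o["eef_pos"].round(4),"row",(R0.inv()*Rt).as_rotvec().round(3),R0.inv().apply(np.array(pos)-o["eef_pos"]).round(4),"F",o["contact_force"].round(1),"w",round(o["width"],4))
E
python3 -c "
from h import *
delta([.502,-.194,.26],-.234);print(R.from_quat([0.226,.974,0,0]).as_matrix())"
```

```text
t 0.1 pos [0.2528 0.5158 0.2415] row [-2.000e-03  1.000e-03  1.349e+00] [-0.5362 -0.5277 -0.0177] F [ 0.4 -0.8  0.6] w 0.0857
[[-0.89782266  0.44035721  0.        ]
 [ 0.44035721  0.89782266  0.        ]
 [ 0.          0.         -1.        ]]
```
Move. Start up raise first: row 1 raise .04. Then straight. Gripper body 76x85 beginning 54mm behind... bar fine.

The rows are not in the units I measure in: shifts go in units of 25 mm and turns go in units of 0.05 rad. I convert before sending: -0.04 m is -1.6, -0.536 m is -21.44, 1.35 rad is 27.

Request:
run_rows([
  [0, 0, 3, -2, -1.6, -1.6, 0.085],
  [0, 0, 6, -4, -4, -1.6, 0.085],
  [0, 0, 9, -5.6, -5.6, -1.6, 0.085],
  [0, 0, 12, -7.2, -7.2, -1.6, 0.085],
  [0, 0, 15, -8.8, -8.8, -1.6, 0.085],
  [0, 0, 18, -10.4, -10.4, -1.6, 0.085],
  [0, 0, 21, -12.4, -12.4, -1.6, 0.085],
  [0, 0, 24, -14.4, -14.4, -1.6, 0.085],
  [0, 0, 26, -16, -16, -1.6, 0.085],
  [0, 0, 27, -17.6, -17.6, -1.6, 0.085],
  [0, 0, 27, -19.2, -19.2, -1.6, 0.085],
  [0, 0, 27, -21.44, -21.12, -1.6, 0.085],
], clamp_n=30)

```text
time: 1.6
eef_pos: [0.4969, -0.184, 0.282]
ee_rot: [0.785, 0.619, 0.0, -0.0]
contact_force: [0.8, 0.5, 0.3]
width: 0.0848
finger_force: 0.0
```

```bash
python3 -c "
from h import *
delta([.502,-.194,.196],-.234)"
```

```text
t 1.6 pos [ 0.4969 -0.184   0.282 ] row [-0.    -0.    -0.002] [-0.0086  0.0073  0.086 ] F [0.8 0.5 0.3] w 0.0848
```

Converted, 0.085 m is 3.4, 0.06 m is 2.4.

Request:
run_rows([
  [0, 0, 0, 0, 0, 0, 0.085],
  [0, 0, 0, 0, 0, 1.2, 0.085],
  [0, 0, 0, 0, 0, 2.4, 0.085],
  [0, 0, 0, 0, 0, 3.4, 0.085],
  [0, 0, 0, 0, 0, 3.4, 0.085],
  [0, 0, 0, 0, 0, 3.4, 0.085],
])

```text
time: 2.35
eef_pos: [0.4971, -0.1815, 0.1982]
ee_rot: [0.785, 0.62, 0.0, 0.0]
contact_force: [0.2, -0.3, 0.5]
width: 0.0849
finger_force: 0.0
```

```bash
python3 - <<'E'
from h import *
delta([.502,-.194,.196],-.234)
from bench import env
import cv2
f=env.grab_frame("top")["color"];g=env.grab_frame("side")["color"]
a=cv2.resize(f[220:320,330:450],(480,400));b=cv2.resize(g[210:340,270:366],(295,400))
cv2.imwrite("pics/g1.png",np.hstack([a,b])[:,:,::-1])
E
```

```text
t 2.35 pos [ 0.4971 -0.1815  0.1982] row [ 0.001 -0.    -0.   ] [-0.011   0.0077  0.0022] F [ 0.2 -0.3  0.5] w 0.0849
```

View pics/g1.png

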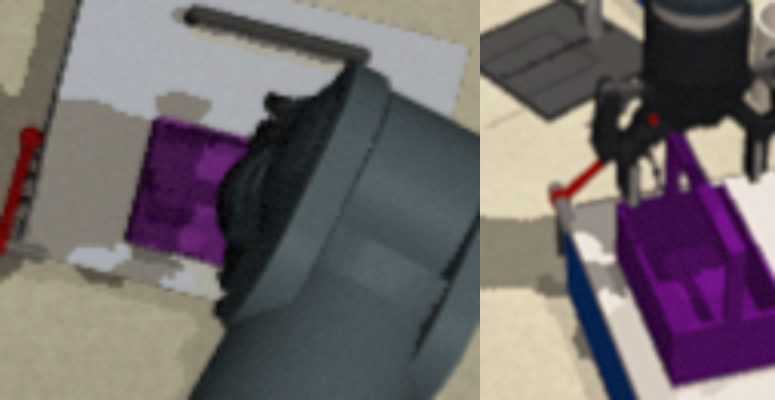

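The fingers straddle the bar (bar at about (720,200) in the picture), roughly 13 mm short of its middle. I'll correct that and close.

Converted, -0.011 m is -0.44, 0.008 m is 0.32.

Request:
run_rows([
  [0, 0, 0, -0.44, 0.32, 0.08, 0.085],
  [0, 0, 0, -0.44, 0.32, 0.08, 0.085],
  [0, 0, 0, -0.44, 0.32, 0.08, 0.085],
  [0, 0, 0, -0.44, 0.32, 0.08, 0],
  [0, 0, 0, -0.44, 0.32, 0.08, 0],
  [0, 0, 0, -0.44, 0.32, 0.08, 0],
  [0, 0, 0, -0.44, 0.32, 0.08, 0],
  [0, 0, 0, -0.44, 0.32, 0.08, 0],
  [0, 0, 0, -0.44, 0.32, 0.08, 0],
], clamp_n=60)

```text
time: 3.58
eef_pos: [0.5018, -0.1944, 0.1953]
ee_rot: [0.785, 0.619, -0.0, -0.0]
contact_force: [-1.9, 1.0, 3.1]
width: 0.0109
finger_force: 58.8
```

```bash
python3 -c "
from h import *
delta([.502,-.194,.196],-.234)"
```

```text
t 3.575 pos [ 0.5018 -0.1944  0.1953] row [-0.001 -0.    -0.001] [ 0.0004  0.0001 -0.0007] F [-1.9  1.   3.1] w 0.0109
```

Gripped, with the opening at 11 mm. Next: lift over the pointer, then swing to 0.13 m short of the seat on the tips' side.

Request:
run_rows([
  [0, 0, 0, 0, 0, -0.8, 0],
  [0, 0, 0, 0, 0, -2, 0],
  [0, 0, 0, 0, 0, -3.2, 0],
  [0, 0, 0, 0, 0, -4.6, 0],
  [0, 0, -1, 1.2, -0.4, -4.6, 0],
  [0, 0, -2, 3.2, -1.2, -4.6, 0],
  [0, 0, -3, 5.2, -2, -4.6, 0],
  [0, 0, -4, 7.2, -2.8, -4.6, 0],
  [0, 0, -5.2, 9.2, -3.6, -4.6, 0],
  [0, 0, -6.4, 11.2, -4.4, -4.6, 0],
  [0, 0, -7.6, 13.2, -5.2, -4.6, 0],
  [0, 0, -8.4, 14.8, -5.6, -4.6, 0],
])

```text
time: 5.08
eef_pos: [0.4514, 0.2, 0.31]
ee_rot: [0.638, 0.77, 0.0, -0.0]
contact_force: [0.3, 0.3, -2.2]
width: 0.0109
finger_force: 58.8
```

Request:
run_rows([
  [0, 0, -0.3, 0.8, -0.16, 0, 0],
  [0, 0, -0.3, 0.92, -0.16, 0, 0],
  [0, 0, -0.3, 0.92, -0.16, 0, 0],
  [0, 0, -0.3, 0.92, -0.16, 0, 0],
])

```text
time: 5.58
eef_pos: [0.4444, 0.2188, 0.3102]
ee_rot: [0.634, 0.774, -0.0, 0.0]
contact_force: [-0.1, -0.4, -2.0]
width: 0.0114
finger_force: 58.8
```

```bash
python3 -c "
from h import *
delta([.4526,.222,.191],.201)"
```

```text
t 5.575 pos [0.4444 0.2188 0.3102] row [-0.     0.    -0.003] [0.0015 0.0087 0.1192] F [-0.1 -0.4 -2. ] w 0.0114
```

Request:
run_rows([
  [0, 0, 0, 0, 0, 1.2, 0],
  [0, 0, 0, 0.04, 0, 2.4, 0],
  [0, 0, 0, 0.04, 0, 3.6, 0],
  [0, 0, 0, 0.04, 0, 4.76, 0],
  [0, 0, 0, 0.04, 0, 4.76, 0],
  [0, 0, 0, 0.04, 0, 4.76, 0],
  [0, 0, 0, 0.04, 0, 4.76, 0],
])

```text
time: 6.45
eef_pos: [0.4451, 0.221, 0.1929]
ee_rot: [0.633, 0.774, 0.001, 0.001]
contact_force: [-0.3, -0.4, -2.5]
width: 0.0109
finger_force: 58.8
```

```bash
python3 - <<'E'
from h import *
delta([.580,.248,.191],.201)
from bench import env
import cv2
f=env.grab_frame("top")["color"];g=env.grab_frame("side")["color"]
a=cv2.resize(f[190:300,190:300],(400,400));b=cv2.resize(g[150:270,230:350],(400,400))
cv2.imwrite("pics/g2.png",np.hstack([a,b])[:,:,::-1])
E
```

```text
t 6.45 pos [0.4451 0.221  0.1929] row [ 0.003 -0.    -0.001] [-0.0003  0.1376  0.0024] F [-0.3 -0.4 -2.5] w 0.0109
```

View pics/g2.png

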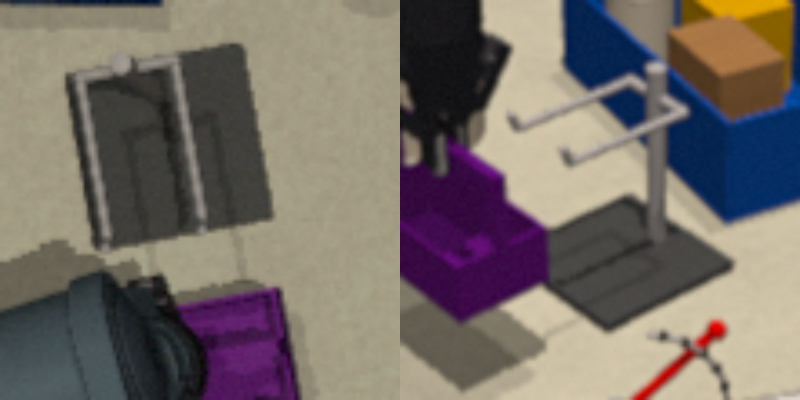

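Caddy is level in front of the prongs, tub edge at about (280,295) left panel, prong tips at (103,243) and (200,228). Advancing.

Request:
run_rows([
  [0, 0, 0, 0, 0.8, 0.04, 0],
  [0, 0, 0, 0, 1.6, 0.04, 0],
  [0, 0, 0, 0, 2.4, 0.04, 0],
  [0, 0, 0, 0, 3.2, 0.04, 0],
  [0, 0, 0, 0, 4, 0.04, 0],
  [0, 0, 0, 0, 4.8, 0.04, 0],
  [0, 0, 0, 0, 5.48, 0.04, 0],
  [0, 0, 0, 0, 5.48, 0.04, 0],
  [0, 0, 0, 0, 5.48, 0.04, 0],
])

```text
time: 7.68
eef_pos: [0.5776, 0.2479, 0.1905]
ee_rot: [0.633, 0.774, -0.0, -0.0]
contact_force: [-0.6, -0.6, -2.5]
width: 0.0107
finger_force: 58.8
```

```bash
python3 -c "
from h import *
delta([.580,.248,.161],.201)"
```

```text
t 7.675 pos [0.5776 0.2479 0.1905] row [-0.    -0.    -0.001] [-0.0004  0.0024  0.0295] F [-0.6 -0.6 -2.5] w 0.0107
```

Converted, 0.03 m is 1.2, 0.028 m is 1.12.

Request:
run_rows([
  [0, 0, 0, 0, 0, 0.32, 0],
  [0, 0, 0, 0, 0, 0.64, 0],
  [0, 0, 0, 0, 0, 0.88, 0],
  [0, 0, 0, 0, 0, 1.04, 0],
  [0, 0, 0, 0, 0, 1.12, 0],
  [0, 0, 0, 0, 0, 1.2, 0],
  [0, 0, 0, 0, 0, 1.2, 0],
])

```text
time: 8.55
eef_pos: [0.5782, 0.248, 0.1608]
ee_rot: [0.633, 0.774, 0.0, 0.0]
contact_force: [-1.1, -0.5, 0.1]
width: 0.011
finger_force: 59.2
```

```bash
python3 - <<'E'
from h import *
delta([.580,.248,.161],.201)
from bench import env
import cv2
f=env.grab_frame("top")["color"];g=env.grab_frame("side")["color"]
a=cv2.resize(f[190:300,190:300],(400,400));b=cv2.resize(g[150:270,230:350],(400,400))
cv2.imwrite("pics/g3.png",np.hstack([a,b])[:,:,::-1])
E
```

```text
t 8.55 pos [0.5782 0.248  0.1608] row [ 0.001 -0.    -0.001] [-0.0004  0.0018 -0.0002] F [-1.1 -0.5  0.1] w 0.011
```

View pics/g3.png

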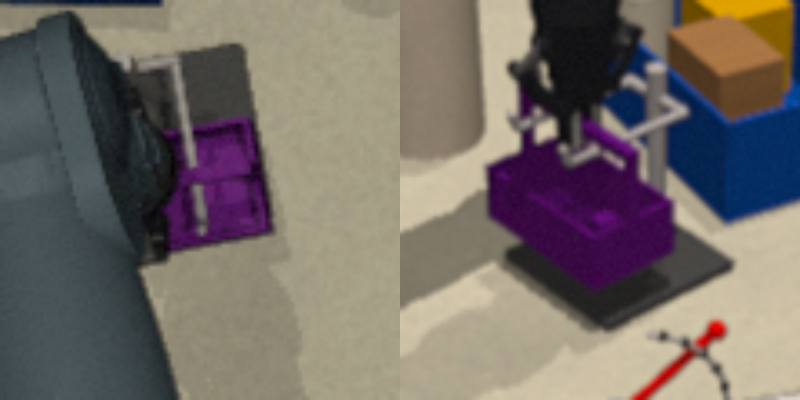

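The bar rests across both prongs (right panel: prong tips at (515,120) and (570,160)), and the measured force shows the weight is on the prongs. I'll let go and rise.

Converted, -0.1 m is -4, -0.06 m is -2.4.

Request:
run_rows([
  [0, 0, 0, 0, 0, 0, 0.03],
  [0, 0, 0, 0, 0, 0, 0.06],
  [0, 0, 0, 0, 0, 0, 0.06],
  [0, 0, 0, 0, 0, 0, 0.06],
  [0, 0, 0, 0, 0, 0, 0.06],
  [0, 0, 0, 0, 0, -1.2, 0.06],
  [0, 0, 0, 0, 0, -2.4, 0.06],
  [0, 0, 0, 0, 0, -4, 0.06],
  [0, 0, 0, 0, 0, -5.6, 0.06],
  [0, 0, 0, 0, 0, -5.6, 0.06],
])

```text
time: 9.9
eef_pos: [0.5799, 0.2485, 0.3043]
ee_rot: [0.633, 0.774, 0.003, 0.002]
contact_force: [-0.3, -0.5, -0.7]
width: 0.0597
finger_force: 0.0
```

```bash
python3 - <<'E'
from h import *
# lid handle approach: tilt options
b=[0.54544,-.19948,-.25]
g=world(b,[.08,0,.124])[0];print(g)
delta([g[0],g[1],.25],-.25)
for a in (0,.3,.6,.754,.8):
    print(a,world(b,[-.11+.19*np.cos(a)-.043*np.sin(a),0,.081+.19*np.sin(a)+.043*np.cos(a)]).round(3))
from bench import env
print(env.get_obs()["joint_positions"])
E
```

```text
[ 0.62295299 -0.21927232  0.124     ]
t 9.9 pos [0.5799 0.2485 0.3043] row [ 0.007 -0.003  0.45 ] [-0.4671 -0.0511  0.0535] F [-0.3 -0.5 -0.7] w 0.0597
0 [[ 0.623 -0.219  0.124]]
0.3 [[ 0.602 -0.214  0.178]]
0.6 [[ 0.567 -0.205  0.224]]
0.754 [[ 0.545 -0.199  0.242]]
0.8 [[ 0.537 -0.197  0.247]]
[3.04333356e-01 4.95116632e-01 4.21552223e-01 1.48960560e+00
 1.08540546e-04 1.67514104e+00]
```

Converted, -0.29 m is -11.6, 0.053 m is 2.12, 0.35 rad is 7.

Request:
run_rows([
  [0, 0, 1, -1.6, -0.16, 0, 0.06],
  [0, 0, 2, -3.6, -0.4, 0, 0.06],
  [0, 0, 3, -5.6, -0.6, 0, 0.06],
  [0, 0, 4, -7.6, -0.8, 0, 0.06],
  [0, 0, 5, -9.6, -1, 0, 0.06],
  [0, 0, 6, -11.6, -1.2, 0, 0.06],
  [0, 0, 7, -13.6, -1.4, 0.8, 0.06],
  [0, 0, 8, -15.6, -1.6, 1.6, 0.06],
  [0, 0, 9, -17.2, -1.84, 2.12, 0.06],
  [0, 0, 9, -18.68, -2.04, 2.12, 0.06],
  [0, 0, 9, -18.68, -2.04, 2.12, 0.06],
  [0, 0, 9, -18.68, -2.04, 2.12, 0.06],
])

```text
time: 11.4
eef_pos: [0.6205, -0.2194, 0.2463]
ee_rot: [0.79, 0.613, -0.0, -0.001]
contact_force: [-0.1, -0.2, -0.0]
width: 0.06
finger_force: 0.0
```

```bash
python3 - <<'E'
from h import *
delta([.623,-.219,.116],-.25)
from bench import env
import cv2
f=env.grab_frame("top")["color"];g=env.grab_frame("side")["color"]
a=cv2.resize(f[190:300,190:300],(400,400));b=cv2.resize(g[150:310,250:410],(400,400))
cv2.imwrite("pics/g4.png",np.hstack([a,b])[:,:,::-1])
E
```

```text
t 11.4 pos [ 0.6205 -0.2194  0.2463] row [-0.002 -0.001 -0.   ] [0.0009 0.0026 0.1303] F [-0.1 -0.2 -0. ] w 0.06
```

View pics/g4.png

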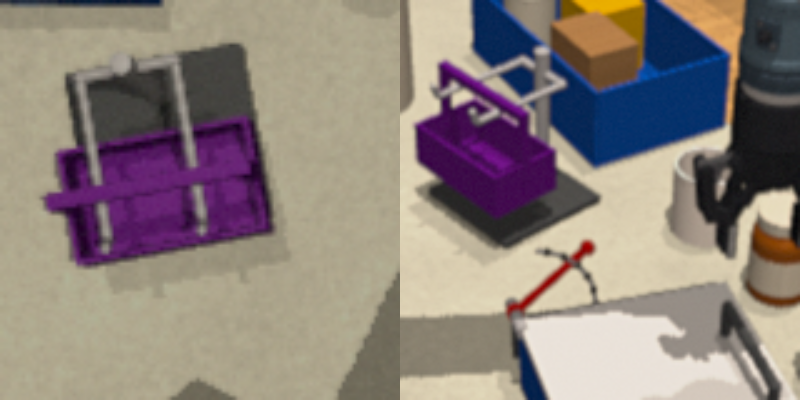

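The caddy hangs level and centred: its bar runs from (50,202) to (250,170) across the prongs. The gripper is above the lid handle, so I'll descend and close.

Request:
run_rows([
  [0, 0, 0, 0, 0.12, 1.6, 0.06],
  [0, 0, 0, 0, 0.12, 3.2, 0.06],
  [0, 0, 0, 0, 0.12, 4.4, 0.06],
  [0, 0, 0, 0, 0.12, 5.2, 0.06],
  [0, 0, 0, 0, 0.12, 5.2, 0.06],
  [0, 0, 0, 0, 0.12, 5.2, 0],
  [0, 0, 0, 0, 0.12, 5.2, 0],
  [0, 0, 0, 0, 0.12, 5.2, 0],
  [0, 0, 0, 0, 0.12, 5.2, 0],
  [0, 0, 0, 0, 0.12, 5.2, 0],
], clamp_n=40)

```text
time: 12.75
eef_pos: [0.6204, -0.2197, 0.1185]
ee_rot: [0.79, 0.613, -0.002, -0.002]
contact_force: [-10.9, 2.9, 9.9]
width: 0.0104
finger_force: 39.2
```

```bash
python3 - <<'E'
from h import *
delta([.623,-.219,.116],-.25)
b=[0.54544,-.19948,-.25]
# rows: grip path in the present tool frame, tool tilting by half the lid angle, grasp point 8 mm behind the TCP
for a in np.arange(.1,.76,.1).tolist()+[.754]:
    t=a/2;c=np.array([.19*np.cos(a)-.043*np.sin(a)-.19,.19*np.sin(a)+.043*np.cos(a)-.043])
    # tool y = bin x, tool z = down; TCP = bar + 8 mm along tool z
    d=.008*np.array([np.sin(t),-np.cos(t)])-.008*np.array([0,-1])
    print(round(a,3),"rx",round(-t,3),"dy",round(c[0]+d[0],4),"dz",round(-(c+d)[1],4))
E
```

```text
t 12.75 pos [ 0.6204 -0.2197  0.1185] row [-0.006  0.    -0.   ] [0.0013 0.0024 0.0025] F [-10.9   2.9   9.9] w 0.0104
0.1 rx -0.05 dy -0.0048 dz -0.0188
0.2 rx -0.1 dy -0.0115 dz -0.0369
0.3 rx -0.15 dy -0.02 dz -0.0543
0.4 rx -0.2 dy -0.0302 dz -0.0708
0.5 rx -0.25 dy -0.0419 dz -0.0861
0.6 rx -0.3 dy -0.0551 dz -0.1001
0.7 rx -0.35 dy -0.0696 dz -0.1128
0.754 rx -0.377 dy -0.078 dz -0.119
```

Request:
run_rows([
  [0, 0, 0, 0, -0.08, 0, 0],
  [-0.6, 0, 0, 0, -0.2, -0.44, 0],
  [-1.2, 0, 0, 0, -0.32, -0.88, 0],
  [-2, 0, 0, 0, -0.56, -1.48, 0],
  [-2.6, 0, 0, 0, -0.76, -1.88, 0],
  [-3.2, 0, 0, 0, -0.96, -2.28, 0],
  [-4, 0, 0, 0, -1.28, -2.84, 0],
  [-4.6, 0, 0, 0, -1.56, -3.2, 0],
  [-5.2, 0, 0, 0, -1.88, -3.56, 0],
  [-6, 0, 0, 0, -2.28, -4, 0],
  [-6.4, 0, 0, 0, -2.52, -4.2, 0],
  [-6.4, 0, 0, 0, -2.52, -4.2, 0],
], clamp_n=40)

```text
time: 14.25
eef_pos: [0.5625, -0.2055, 0.223]
ee_rot: [0.78, 0.605, 0.098, 0.127]
contact_force: [0.5, -2.8, -3.4]
width: 0.0106
finger_force: 39.6
```

```bash
cat > ang.py <<'E'
from h import *
from bench import env
o=env.get_obs();g=o["eef_pos"]+R.from_quat(o["ee_rot"]).apply([0,0,-.008])
h=world([0.54544,-.19948,-.25],[-.11,0,.081])[0];d=R.from_euler("z",-.25).inv().apply(g-h)
print("r",np.hypot(d[0],d[2]),"lid",np.arctan2(d[2],d[0])-np.arctan2(.043,.19),"F",o["contact_force"],o["width"],o["finger_force"])
E
python3 ang.py
```

```text
r 0.19525214433625404 lid 0.6502364594457494 F [ 0.47261165 -2.83861185 -3.38075488] 0.010635304982910217 39.61470544338226
```

Converted, -0.011 m is -0.44, -0.017 m is -0.68, -0.055 rad is -1.1.

Request:
run_rows([
  [-0.4, 0, 0, 0, -0.16, -0.24, 0],
  [-0.8, 0, 0, 0, -0.32, -0.48, 0],
  [-1.1, 0, 0, 0, -0.44, -0.68, 0],
  [-1.1, 0, 0, 0, -0.44, -0.68, 0],
  [-1.1, 0, 0, 0, -0.44, -0.68, 0],
  [-1.1, 0, 0, 0, -0.44, -0.68, 0],
])

```text
time: 15.0
eef_pos: [0.5475, -0.2018, 0.2357]
ee_rot: [0.776, 0.602, 0.114, 0.148]
contact_force: [1.7, -5.7, -2.9]
width: 0.0103
finger_force: 39.6
```

```bash
python3 ang.py; python3 - <<'E'
from bench import env
import cv2, numpy as np
f=env.grab_frame("top")["color"];g=env.grab_frame("side")["color"]
cv2.imwrite("pics/side5.png",g[:,:,::-1]);cv2.imwrite("pics/top5.png",f[:,:,::-1])
a=cv2.resize(f[200:320,310:410],(375,450));b=cv2.resize(g[210:360,270:410],(420,450),interpolation=cv2.INTER_CUBIC)
cv2.imwrite("pics/g5.png",np.hstack([a,b])[:,:,::-1])
E
```

```text
r 0.19572746399143662 lid 0.7536991218595147 F [ 1.69978728 -5.72259177 -2.86127091] 0.010288775185619742 39.63425874710083
```

View pics/g5.png

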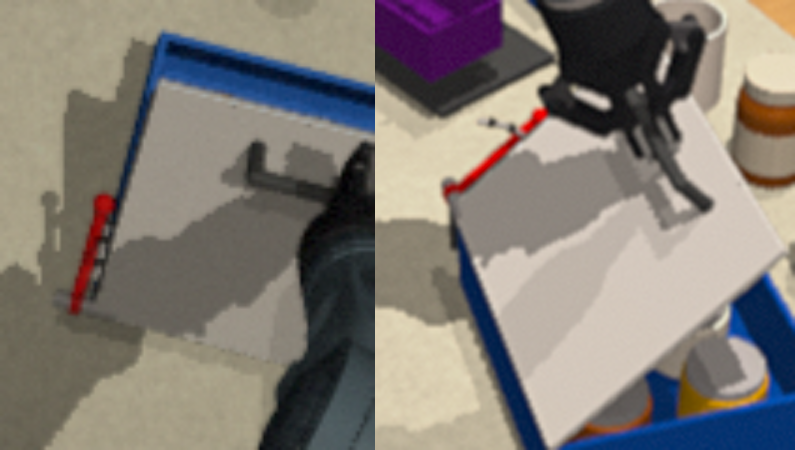

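Lid and pointer look nearly parallel in the side panel: pointer from (450,190) to (548,112), lid's right edge from (550,445) to (785,255). I'll check both numerically.

```bash
python3 - <<'E'
from h import *
import cv2
b=[0.54544,-.19948,-.25]
for n,box in (("side",(285,240,330,285)),("top",(322,245,345,290))):
    im=cv2.imread(f"pics/{n}0.png").astype(int);B,G,Rr=im[...,0],im[...,1],im[...,2]
    m=(Rr>120)&(G<70)&(B<70);x0,y0,x1,y1=box;v,u=np.nonzero(m[y0:y1,x0:x1]);p=np.c_[u+x0,v+y0]
    vx,vy,cx,cy=cv2.fitLine(p.astype(np.float32),cv2.DIST_HUBER,0,.01,.01).ravel()
    print(n,len(p),"axis deg",np.degrees(np.arctan(vy/vx)).round(2),"centroid",p.mean(0).round(2))
    for a in (.65,.7,.75,.8,.85):
        q=proj(n,world(b,[[-.11+s*np.cos(a),.153,.081+s*np.sin(a)] for s in (0,.1)]));d=q[1]-q[0]
        print("  ptr",a,np.degrees(np.arctan(d[1]/d[0])).round(2),q.mean(0).round(1),q[1].round(1))
def lid(a,x,y): return [-.11+x*np.cos(a)-.008*np.sin(a),y,.081+x*np.sin(a)+.008*np.cos(a)]
for a in (.65,.7,.75,.8,.85):
    print("lid far corner -y side / +y top",a,proj("side",world(b,lid(a,.22,-.14))).round(1),proj("top",world(b,lid(a,.22,.14))).round(1))
E
```

```text
side 107 axis deg -41.0 centroid [310.2  261.09]
  ptr 0.65 -38.05 [311.7 263.6] [327.  251.6]
  ptr 0.7 -40.34 [311.1 263.1] [325.8 250.6]
  ptr 0.75 -42.68 [310.5 262.6] [324.6 249.6]
  ptr 0.8 -45.06 [309.8 262.1] [323.3 248.6]
  ptr 0.85 -47.5 [309.1 261.7] [321.9 247.8]
top 70 axis deg -74.62 centroid [333.79 266.9 ]
  ptr 0.65 -73.87 [333.7 265.3] [337.7 251.4]
  ptr 0.7 -73.73 [333.6 265.8] [337.5 252.4]
  ptr 0.75 -73.58 [333.5 266.4] [337.2 253.5]
  ptr 0.8 -73.42 [333.3 267. ] [337.  254.7]
  ptr 0.85 -73.23 [333.2 267.6] [336.7 255.9]
lid far corner -y side / +y top 0.65 [[409.3 297.2]] [[352.7 217.8]]
lid far corner -y side / +y top 0.7 [[406.5 294.8]] [[352.3 220.1]]
lid far corner -y side / +y top 0.75 [[403.5 292.5]] [[351.7 222.5]]
lid far corner -y side / +y top 0.8 [[400.2 290.4]] [[351.2 225.2]]
lid far corner -y side / +y top 0.85 [[396.7 288.4]] [[350.6 228. ]]
```

The pointer reads 0.71–0.755 rad and the lid 0.70–0.755 rad, so they are aligned well within 0.087. I'll hold briefly, then hand in.

Request:
run_rows([
  [0, 0, 0, 0, 0, 0, 0],
  [0, 0, 0, 0, 0, 0, 0],
  [0, 0, 0, 0, 0, 0, 0],
  [0, 0, 0, 0, 0, 0, 0],
])

```text
time: 15.6
eef_pos: [0.5475, -0.2019, 0.2357]
ee_rot: [0.776, 0.602, 0.114, 0.148]
contact_force: [1.0, -4.0, -2.2]
width: 0.0105
finger_force: 39.6
```

```bash
python3 ang.py; python3 -c "
from bench import env
print(env.sign_off())"
```

```text
r 0.1957490234727521 lid 0.7534185274688655 F [ 1.00425779 -4.0253484  -2.15262929] 0.010546750216909408 39.635467529296875
the job is handed in; nothing more can be done
None
```

I handed the job in at 15.6 s: the caddy hangs level on both prongs, and the gripper holds the lid at about 0.75 rad (arm reading; 0.70–0.73 in the images), against a pointer reading of 0.71–0.755; the hand-in returned no verdict.

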